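Set out a returned carton and hold the returns-bin hood ajar

TASK

Take the green-banded medicine carton out of the sloped rack and stand it upright by itself on its long thin edge on the teal mat. Then lift the bin's blue hood by its yellow grip until the pointer has passed the red mark (the balance point), without letting it swing open to its stop, and ease it back to hold it still in the green band just below the mark; the program finishes while still holding the hood there, so that a colleague can drop the carton in. Leave the pink-banded carton and everything else on the counter where it is.

Things in the scene. Friction and masses are not known exactly. Their poses are not given: they have to be found in the camera images.
- carton: Carton to handle: rigid white medicine carton with GREEN bands, 120 mm long (its y), 26 mm thick (its x), 80 mm high (its z), 0.1 to 0.2 kg. Origin: centre of the long thin face (120 x 26 mm) it stands on when upright, z then up. It starts leaning in the rack on that same face, its z axis 0.65 rad (37 degrees) off vertical, its top away from the rack's open front.
- carton_center (a point): Centre of the green-banded carton, 40 mm from its origin along its z.
- other_carton: Same carton with PINK bands, beside the green one in the rack (either may be at either end, 12 mm between them); it stays there. Same axes and origin as the green one.
- rack: Fixed white sloped carton rack, 285 mm long (its y), 130 mm deep (its x), 60 mm tall. Its open front is its -x side, facing more or less the robot's left (+y). Origin: centre of its underside. Its back plate is only 36 mm high along the cartons, so the upper 44 mm of both broad faces of a carton are free for a pinch across the 26 mm thickness.
- mat: Thin fixed teal rubber mat, 180 mm (its x) by 120 mm (its y), top 3 mm above the table, between the rack and the bin. Origin: centre of its underside.
- bin: Fixed white returns bin, 200 x 200 x 100 mm, blue hinged hood on top (closed: hood 155 mm, steel bar on it 177 mm above the table). Its front is its -x side, facing more or less the robot's right (-y). Origin: centre of its underside. On its -y side (away from the robot) a white arc dial stands beside the hood with a red mark and a green band; a yellow pointer on the hood turns below it.
- bin_hinge (a point): Point on the hood's hinge axis, mid-width: 105 mm above the bin's underside, 60 mm behind the bin's centre (its +x). The hinge axis is the bin's y axis; the dial's arc is centred on it, radius 0.12 to 0.15 m.
- hood_grip (a point): Centre of the hood's yellow round grip: upright disc, 28 mm diameter, 18 mm thick along the bin's y axis; its flat faces can be pinched from above or tilted. Moves with the hood: closed, it is 195 mm in front of (bin -x) and 30 mm above the hinge axis. It stands 35 mm out from the hood's front panel on a 10 mm stem; the closed hood's top is 20 mm above this point.
- hood (a joint): Hood angle in rad, 0 = closed, growing as the front rises, open stop at 1.6. Weight and spring balance at 0.936 (red mark): below it the hood falls shut, above it it swings open by itself. The green band just below runs from 0.58 to 0.88. Hood mass 0.7 to 1 kg; 2 to 4 N upward at the grip starts to raise it, less and less towards the balance point.
- pill_bottle: white pill bottle with blue label, 52 mm diameter, 95 mm tall; a loose bystander. Origin: centre of its underside.
- amber_bottle: amber glass bottle with white cap, 48 mm diameter, 110 mm tall; a loose bystander. Origin: centre of its underside.
- tablet_jar: squat white jar with green cap, 64 mm diameter, 75 mm tall; a loose bystander. Origin: centre of its underside.
- tape_roll: orange roll of tape lying flat, 68 mm diameter, 22 mm tall; a loose bystander. Origin: centre of its underside.
- stapler: red and black stapler, 130 x 36 x 46 mm; a loose bystander. Origin: centre of its underside.
There are look-alikes about, which are no part of the job. Leave any white look-alike of the mat alone.

How it is judged:
By the outcome, as a careful person would: the job done as asked, in the order asked, and still so for the second after the job is handed in, while the arm keeps its last pose, push and grip.
It also fails if it takes over 58 s, if anything falls off the work surface, if the arm or the gripper's body presses on something with over 40 N, if the wrist force passes 120 N, or if a joint passes its speed limit or range.

ROBOT

A 7-joint arm with a two-finger parallel gripper is mounted at the origin on the work surface. World frame = base frame: x ahead of the robot, y to its left, z up, the work surface at z = 0. Lengths are in m, angles in degrees, forces in N, time in s.
With the tool pointing down it reaches from about 0.35 to 0.9 m from the base axis. Payload 7.2 kg.
Tool frame: the origin (TCP) lies on the centre line of the jaws, within the pads' length; the fingertips stand 25 mm ahead of it and the grasp point (between the pads) lies 6 mm ahead of it (env.tip_extent is the distance from the TCP to the fingertips, in m); z points along the fingers, y is the direction in which the jaws open and shut (so a half turn about z gives the same grasp; the last joint's range is limited). The gripper opens to 85 mm and grips with 20 to 120 N. Pads are 22 mm wide; open, the fingers measure 114 mm over their backs; the gripper's body (76 mm by 85 mm) begins 54 mm behind the grasp point. The pads swing forward as they close: fully open they stand 13 mm farther back than shut.
Start: joints at [-80.283, 23.554, -0.728, 91.456, 0.321, 64.991, -4.71], TCP at [0.147, 0.607, 0.256] pointing down, gripper open.
Joint ranges: [-169.25, 169.25], [-16.82, 113.86], [-84.01, 82.57], [7.8, 145.47], [-59.2, 239.2], [7.22, 106.19], [-163.78, 163.78]. Speed limits (degrees/s): [136.94, 136.94, 172.46, 172.46, 180, 180, 180].

INTERFACE

Orientations are given as [roll, pitch, yaw] about the fixed x, y, z axes, in that order (R = Rz(yaw) Ry(pitch) Rx(roll)).
In Python, from rig import env gives the robot as it stands. Calls block until the motion is done:
- env.reach(position, orientation): joint-space move of the TCP to a pose.
- env.move_linear(position, frame=None, speed=0.15, force_limit=None): straight line of the TCP; frame=None keeps the orientation; speed is the mean speed in m/s. With force_limit (N) it stops when the force on the tool has changed by that much, and returns True; else False.
- env.move_j(angles): joint-space move.
- env.move_gripper(opening, effort=None): finger opening in m; effort is the grip in N (None keeps the last); returns when the fingers have stopped.
- env.dwell(seconds).
- env.solve_ik(position, orientation): joint angles nearest the present ones, or None.
- env.read_state(): the state.
- env.get_image(name): name is "scene" or "top"; returns the picture (480x640x3 uint8, red, green, blue); there is no depth.
- env.camera_params(name): a dict with "mtx" (3x3 intrinsics, pixels), "pose" (4x4, takes a point from camera to world coordinates). Camera axes: x right, y down, z forward; pixel columns grow to the right and rows downward; lengths in m; the calibration is good to about 2 mm. A picture is of the moment at which its call begins. camera_params takes no time and is no camera call.
A pose or a line that the arm cannot do raises env.MotionError and nothing moves.
- env.hand_in(): hands the job in, once; it reports no verdict.
The state is a dict: "time_s": time; "joints": joint angles; "dq": joint speeds; "joint_efforts": joint torques, N m; "tcp_pos": TCP position; "eef_rot": TCP orientation; "contact_force": force on the tool from outside, world axes, zero at the start; "ft_torque": the same for the moment, N m; "opening": finger opening in m.
Only numpy, scipy, OpenCV 4.12 (cv2) and the standard library are available. Lean on these libraries where they do the work, as an engineer would, in place of code of your own. Each camera call takes 0.05 s, during which the arm holds its last target. There are 200 camera calls.

## Working session

There is one attempt and no reset: what is moved stays moved. The work goes in short steps, each a Python script; the robot and the scene stay as the last script left them, time stands still between calls to the robot, and variables do not carry over. Pictures are saved under pics/ and viewed, about 8 in all and at most 12, crops included, and the job is handed in when it is done.

```bash
mkdir -p pics; ls; python3 - <<'E'
from rig import env
import cv2,numpy as np
np.set_printoptions(precision=4,suppress=True)
for n in("top","scene"):
    im=env.get_image(n); cv2.imwrite(f"pics/{n}0.png",im[:,:,::-1]); c=env.camera_params(n); print(n,c["mtx"],c["pose"])
print(env.read_state(),env.tip_extent)
E
```

```text
pics
top [[561.5555   0.     325.7017]
 [  0.     561.5555 232.2132]
 [  0.       0.       1.    ]] [[-0.0245 -0.9805  0.1951  0.2795]
 [-0.9996  0.0271  0.0107  0.061 ]
 [-0.0158 -0.1948 -0.9807  1.3478]
 [ 0.      0.      0.      1.    ]]
scene [[603.2156   0.     322.2142]
 [  0.     603.2156 242.3496]
 [  0.       0.       1.    ]] [[ 0.5545  0.4563 -0.6959  1.4497]
 [ 0.8322 -0.2974  0.468  -0.5267]
 [ 0.0066 -0.8387 -0.5446  0.8041]
 [ 0.      0.      0.      1.    ]]
{'time_s': 0.1, 'joints': array([-80.2837,  23.5959,  -0.7305,  91.4982,   0.3192,  64.9885,
        -4.7094]), 'dq': array([ 0.0431, -0.2556, -0.0354, -0.1348, -0.0722,  0.018 ,  0.03  ]), 'joint_efforts': array([  0.0027, -60.1832,   0.6842, -30.0092,   0.014 ,   0.0062,
         0.0001]), 'tcp_pos': array([0.1471, 0.607 , 0.2555]), 'eef_rot': array([-179.9195,    0.0033,  166.3791]), 'contact_force': array([-0.582 ,  0.2824,  0.5767]), 'ft_torque': array([ 0.0258,  0.0042, -0.0641]), 'opening': 0.0854902045273725} 0.025
```

View pics/top0.png

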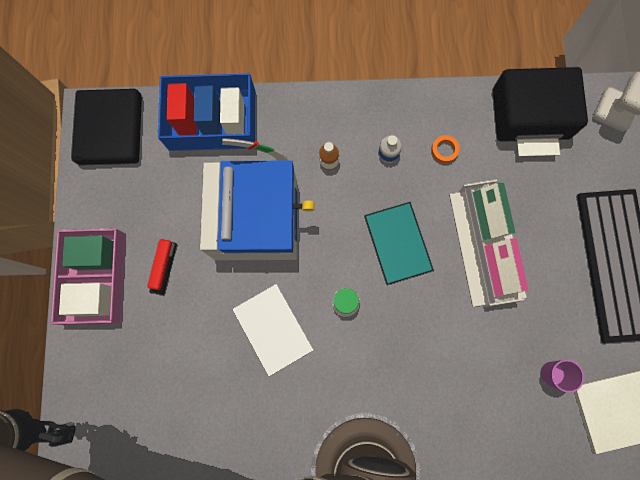

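View pics/scene0.png

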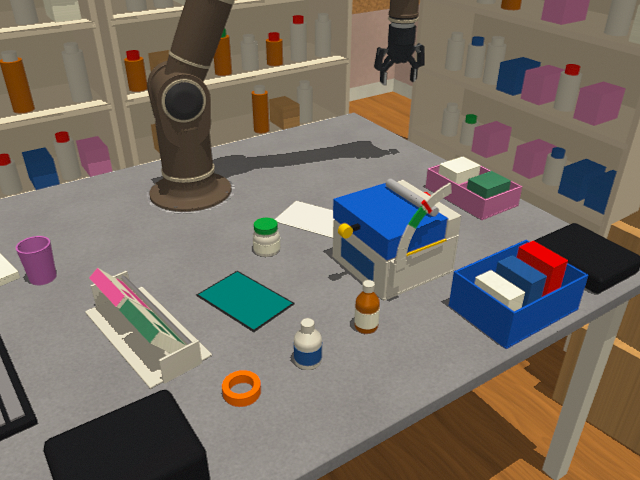

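```bash
cat > h.py <<'E'
import numpy as np,cv2
from rig import env
np.set_printoptions(precision=4,suppress=True)
def ray(n,p):
    c=env.camera_params(n);d=c["pose"][:3,:3]@np.linalg.solve(c["mtx"],[p[0],p[1],1]);return c["pose"][:3,3],d/np.linalg.norm(d)
def onz(n,p,z):
    o,d=ray(n,p);return o+d*(z-o[2])/d[2]
def proj(n,P):
    c=env.camera_params(n);q=c["pose"][:3,:3].T@(np.asarray(P)-c["pose"][:3,3]);q=c["mtx"]@q;return q[:2]/q[2]
def tri(p,q):
    (a,u),(b,v)=ray("top",p),ray("scene",q)
    s=np.linalg.lstsq(np.c_[u,-v],b-a,rcond=None)[0];A,B=a+s[0]*u,b+s[1]*v
    return (A+B)/2,np.linalg.norm(A-B)
def blob(im,lo,hi,box):
    x0,y0,x1,y1=box;m=cv2.inRange(cv2.cvtColor(im[y0:y1,x0:x1],cv2.COLOR_RGB2HSV),lo,hi)
    c=max(cv2.findContours(m,cv2.RETR_EXTERNAL,cv2.CHAIN_APPROX_NONE)[0],key=cv2.contourArea)
    return c.reshape(-1,2)+[x0,y0]
def rect(c): return cv2.boxPoints(cv2.minAreaRect(c.astype(np.float32)))
E
python3 - <<'E'
from h import *
t=cv2.imread("pics/top0.png");s=cv2.imread("pics/scene0.png")
a=cv2.resize(t[170:320,440:540],None,fx=4,fy=4,interpolation=2);b=cv2.resize(s[255:395,75:225],None,fx=2.66,fy=2.66,interpolation=2)
cv2.imwrite("pics/c1.png",np.hstack([a,cv2.copyMakeBorder(b,0,600-b.shape[0],0,0,0)])[:, :800])
T=t[:,:,::-1].copy();S=s[:,:,::-1].copy()
m=rect(blob(T,(80,100,60),(95,255,255),(350,190,450,300)));M=np.array([onz("top",p,.003) for p in m]);print("mat",m,M,M.mean(0))
m=rect(blob(T,(100,100,60),(125,255,255),(200,155,310,260)));print("hood px",m,[onz("top",p,.155) for p in m])
y=blob(T,(20,120,100),(33,255,255),(295,195,325,220));yc=np.array(cv2.minEnclosingCircle(y.astype(np.float32))[0]);
y2=blob(S,(20,120,100),(33,255,255),(330,215,365,245));print("grip",rect(y),rect(y2),tri(rect(y).mean(0),rect(y2).mean(0)))
for k in((45,80,40),(90,255,255)),((150,80,80),(175,255,255)):
    print("band",rect(blob(T,*k,(450,175,540,310))))
E
```

```text
mat [[364.9423 215.6687]
 [409.6003 201.1549]
 [431.801  269.4647]
 [387.143  283.9785]] [[ 0.5858 -0.0216  0.003 ]
 [ 0.6194 -0.1328  0.003 ]
 [ 0.4488 -0.177   0.003 ]
 [ 0.4168 -0.0683  0.003 ]] [ 0.5177 -0.0999  0.003 ]
hood px [[218. 252.]
 [218. 160.]
 [293. 160.]
 [293. 252.]] [array([0.4798, 0.3074, 0.155 ]), array([0.6876, 0.3101, 0.155 ]), array([0.6826, 0.1428, 0.155 ]), array([0.4754, 0.1455, 0.155 ])]
grip [[302. 201.]
 [313. 201.]
 [313. 210.]
 [302. 210.]] [[335.1538 231.7692]
 [342.3846 220.923 ]
 [354.3846 228.923 ]
 [347.1538 239.7692]] (array([0.5825, 0.1133, 0.1354]), np.float64(0.00011424524412202358))
band [[472.6029 191.1733]
 [479.9098 189.5849]
 [490.3971 237.8268]
 [483.0902 239.4152]]
band [[483.3917 245.0018]
 [492.0271 243.1245]
 [503.2906 294.9368]
 [494.6553 296.8141]]
```

View pics/c1.png

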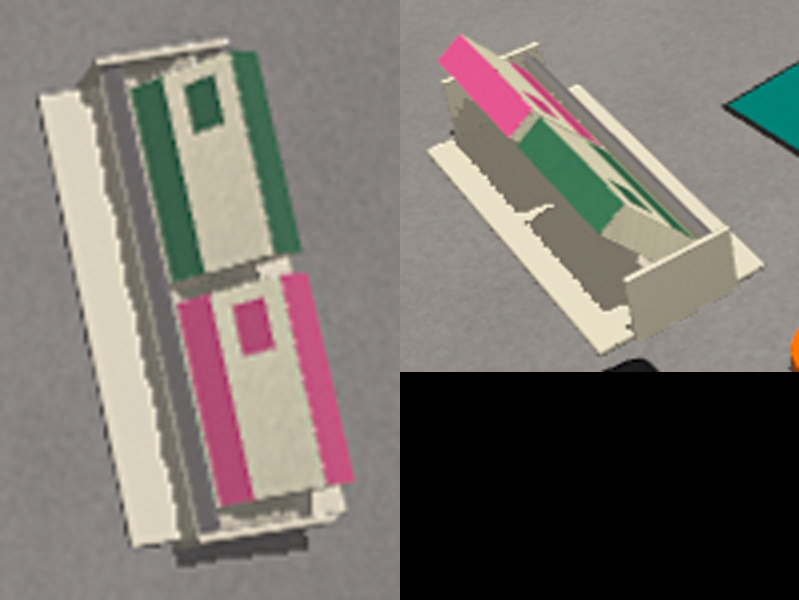

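```bash
python3 - <<'E'
from h import *
ct=lambda x,y:(440+x/4-.4,170+y/4-.4)
cs=lambda x,y:(75+(x-400)/2.66-.3,255+y/2.66-.3)
P={}
for k,a,b in(("Ffar",(234,54),(620,207)),("Bfar",(259,50),(602,236)),("Fnear",(273,255),(540,117)),("Bnear",(300,250),(518,141))):
    P[k],e=tri(ct(*a),cs(*b));print(k,P[k],e)
print("top centre",sum(P.values())/4)
d=P["Ffar"]+P["Bfar"]-P["Fnear"]-P["Bnear"];print("yaw_y",np.degrees(np.arctan2(d[1],d[0])),np.linalg.norm(d)/2)
# front-face bottom band bottom edge, rack lip
a,b=onz("top",ct(38,98),.005),onz("top",ct(132,545),.005);print("lip",a,b,np.degrees(np.arctan2(*(a-b)[1::-1])),np.linalg.norm(a-b))
# ridge tops of rack end plates
a,b=onz("top",ct(228,41),.06),onz("top",ct(98,62),.06);print("endplate far",a,b,np.degrees(np.arctan2(*(b-a)[1::-1])))
T=cv2.imread("pics/top0.png")[:,:,::-1].copy();S=cv2.imread("pics/scene0.png")[:,:,::-1].copy()
g=((45,80,40),(90,255,255))
c=blob(T,*g,(497,175,520,240));print(rect(c));print(cv2.approxPolyDP(c,2,True).reshape(-1,2))
c=blob(S,*g,(110,290,165,350));print(cv2.approxPolyDP(c,2,True).reshape(-1,2))
E
```

```text
Ffar [ 0.6322 -0.3223  0.1   ] 0.00276329961687361
Bfar [ 0.6379 -0.3396  0.0878] 0.0048923201704457586
Fnear [ 0.5137 -0.3345  0.1016] 0.001088035017992983
Bnear [ 0.5181 -0.3533  0.0914] 0.001010242726862167
top centre [ 0.5755 -0.3374  0.0952]
yaw_y 6.227113381342991 0.11987783635900617
lip [ 0.634  -0.2305  0.005 ] [ 0.3595 -0.2676  0.005 ] 7.688721609216543 0.2769940947378732
endplate far [ 0.6511 -0.3331  0.06  ] [ 0.6405 -0.2554  0.06  ] 97.81423062605046
[[497.4298 183.1303]
 [503.1319 181.827 ]
 [514.5702 231.8696]
 [508.8681 233.173 ]]
[[498 183]
 [509 232]
 [514 232]
 [503 183]]
[[127 300]
 [119 309]
 [149 342]
 [158 331]]
```

```bash
cat >> h.py <<'E'
from scipy.spatial.transform import Rotation as Ro
def eul(yt,zt):
    yt,zt=np.array(yt,float),np.array(zt,float);return Ro.from_matrix(np.c_[np.cross(yt,zt),yt,zt]).as_euler('xyz',degrees=True)
def cart(yawy,tilt):  # carton x,z axes
    a=np.radians(yawy-90);h=np.array([np.cos(a),np.sin(a),0]);k=np.array([0,0,1.])
    return np.cos(tilt)*h-np.sin(tilt)*k, np.sin(tilt)*h+np.cos(tilt)*k
TOPC=np.array([.5755,-.3374,.0952]);MAT=np.array([.5177,-.0999,.003])
X,Z=cart(7.5,.65);XU,ZU=cart(15,0)
GR=TOPC-.018*Z
tcp=lambda g,z:g+.006*z   # z = carton z (up the tool)
B=np.radians(89);bx=np.array([np.cos(B),np.sin(B),0]);by=np.array([-np.sin(B),np.cos(B),0]);HINGE=np.array([.5825,.1133,.1354])+.195*bx-[0,0,.030]
def hood(th,t0=-20,sg=1):  # tool pose for hood angle th; t0 tool tilt rel. hood
    c,s=np.cos(th),np.sin(th);f=-bx;k=np.array([0,0,1.])
    g=HINGE+.195*(c*f+s*k)+.030*(c*k-s*f)
    a=th+np.radians(t0);zt=-np.cos(a)*k+np.sin(a)*f
    return g-.006*zt, eul(sg*by,zt)
E
python3 - <<'E'
from h import *
s0=env.read_state()["joints"]
for sg in(1,-1):
    print(sg)
    for p,o in[(tcp(GR+.1*Z,Z),eul(sg*X,-Z)),(tcp(GR,Z),eul(sg*X,-Z)),(tcp(MAT+[0,0,.062],ZU),eul(sg*XU,-ZU)),(tcp(MAT+[0,0,.2],ZU),eul(sg*XU,-ZU))]:
        print(p,o,env.solve_ik(p,o))
    for th in(0,.4,.75,1.05):
        for t0 in (-30,-10): print("hood",th,t0,env.solve_ik(*hood(th,t0,sg)))
E
```

```text
1
[ 0.5825 -0.3902  0.1653] [-142.7577    0.        7.5   ] [ 24.951   57.1021  35.0878  61.8951 -46.1438 103.6463 -23.824 ]
[ 0.5746 -0.3302  0.0856] [-142.7577    0.        7.5   ] [ 14.2793  61.766   47.0627  74.3493 -56.0285  99.2513 -14.511 ]
[ 0.5177 -0.0999  0.071 ] [180.   0.  15.] [-33.4244  39.7454  54.5776 117.0586 -45.2694  47.1727 -26.7358]
[ 0.5177 -0.0999  0.209 ] [180.   0.  15.] [-37.8444  24.7486  57.5674 110.7789 -24.6655  57.853  -44.0931]
hood 0 -30 [ -24.9611   33.7419   35.0566  107.8391  -57.1987   62.9844 -138.6665]
hood 0 -10 [ 35.7376  48.0942 -71.1954 101.218   42.0291  60.9458 131.8882]
hood 0.4 -30 [ 31.5615  41.3804 -70.8854  96.3154  35.8473  67.3955 132.6259]
hood 0.4 -10 [-23.4274  25.8362  -1.6303  95.0282  13.5496  65.4959 147.7431]
hood 0.75 -30 [-26.2603  25.0685  -2.9176  88.9213  13.024   73.0405 145.4479]
hood 0.75 -10 [-31.6308  32.3129  -6.6891  83.5267  28.6258  87.2985 133.7495]
hood 1.05 -30 [-33.5435  32.8741  -7.8103  77.4347  26.193   91.3789 133.7265]
hood 1.05 -10 [-50.9785  41.6976  13.3738  73.3415  28.2314  99.8711 137.0138]
-1
[ 
[... 389 characters left out ...]
  0. -165.] [-28.8925  20.448   43.986  110.3486 -17.0501  55.8405 128.0043]
hood 0 -30 [-25.1967  33.8356  35.4077 107.8541 -57.3654  63.1417  41.4681]
hood 0 -10 [-35.558   30.3282  34.7499 105.9955 -34.3854  52.6485  16.4957]
hood 0.4 -30 [-42.3925  25.8543  38.2663 101.2389 -26.5203  59.7091   5.7527]
hood 0.4 -10 [-50.1882  29.1257  36.45    96.9365  -5.0669  63.0632 -15.3034]
hood 0.75 -30 [-52.2538  27.6709  34.8046  90.8341  -3.4698  70.6595 -19.7105]
hood 0.75 -10 [-59.4518  36.0844  37.5156  85.7628   8.4764  79.6012 -28.4193]
hood 1.05 -30 [-59.4086  35.8023  35.0155  79.6275   6.7052  84.8492 -29.6606]
hood 1.05 -10 [-62.3147  45.0144  34.7268  74.3809  17.6235  95.085  -33.8736]
```

```bash
python3 - <<'E'
from h import *
env.move_linear([.147,.607,.36],speed=.3)
p,o=tcp(MAT+[0,0,.3],ZU),None
for sg in(1,-1): print(sg,env.solve_ik(p,eul(sg*XU,-ZU)))
# choose the half turn with larger joint margin at the rack
env.reach(p,eul(-XU,-ZU)); s=env.read_state();print(s["time_s"],s["joints"],s["tcp_pos"])
env.move_gripper(.055,30)
for d in(.14,.1,0):
    for sg in(1,-1): print(d,sg,env.solve_ik(tcp(GR+d*Z,Z),eul(sg*X,-Z)))
E
```

```text
1 [-40.7057  16.3245  58.209  103.443  -14.8829  68.4615 -52.9894]
-1 [-40.5723  16.2641  58.0046 103.4377 -14.7963  68.4436 126.9147]
3.4083 [-40.6107  16.2803  57.9524 103.4257 -14.8027  68.4448 126.8959] [ 0.518  -0.0991  0.3089]
0.14 1 [ 32.003   55.4795  23.1122  55.3332 -38.4731 104.871  -30.2574]
0.14 -1 [ 32.003   55.4795  23.1122  55.3332 -38.4731 104.871  149.7426]
0.1 1 [ 24.951   57.1021  35.0878  61.8951 -46.1438 103.6463 -23.824 ]
0.1 -1 [ 22.6546  58.6379  40.9912  62.1422 -49.96   105.6834 158.4266]
0 1 [ 14.2793  61.766   47.0627  74.3493 -56.0285  99.2513 -14.511 ]
0 -1 [ 17.8483  58.7873  38.7207  74.0282 -50.5327  95.3598 162.0706]
```

```bash
python3 - <<'E'
from h import *
q=np.array([51.6294,55.3214,-24.4053,58.8318,-7.7405,93.779,131.3271])
env.move_j(q-[0,18,0,0,0,5,0]); print(env.read_state()["tcp_pos"])
o=eul(-X,-Z)
env.move_j(q); s=env.read_state();print(s["time_s"],s["tcp_pos"],s["eef_rot"],o)
env.move_linear(tcp(GR+.045*Z,Z),speed=.15)
s=env.read_state();print(s["joints"],s["tcp_pos"],tcp(GR+.045*Z,Z),s["opening"])
a=env.get_image("top")[120:340,420:600];b=env.get_image("scene")[220:400,50:230]
f=lambda i:cv2.resize(i,(400,400*i.shape[0]//i.shape[1]),interpolation=2)[:400]
a,b=f(a),f(b);h=min(len(a),len(b));cv2.imwrite("pics/pre.png",np.hstack([a[:h],b[:h]])[:,:,::-1])
E
```

```text
[ 0.6101 -0.4058  0.3747]
6.5083 [ 0.5838 -0.3901  0.1674] [ 142.8945    0.1786 -172.4682] [ 142.7577    0.     -172.5   ]
[ 51.387   54.9984 -24.8717  65.7404  -7.6891  86.8655 131.6191] [ 0.5789 -0.358   0.1239] [ 0.5781 -0.3572  0.1215] 0.05452428195202225
```

View pics/pre.png

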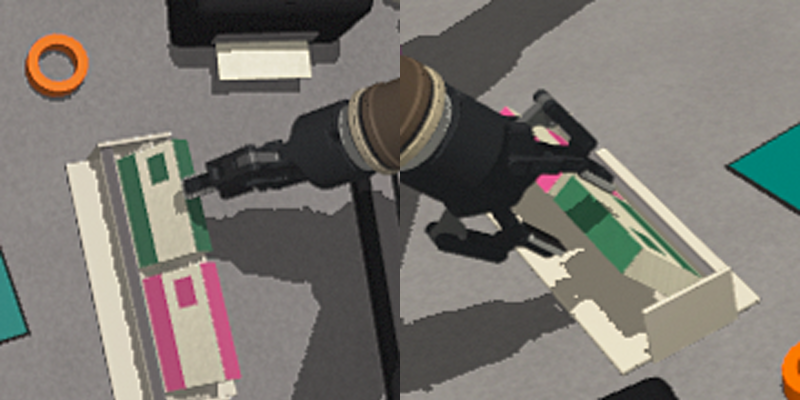

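```bash
python3 - <<'E'
from h import *
hit=env.move_linear(tcp(GR,Z),speed=.1,force_limit=8); s=env.read_state(); print(hit,s["tcp_pos"],tcp(GR,Z),s["contact_force"])
env.move_gripper(.0,35); s=env.read_state(); print(s["opening"],s["contact_force"],s["tcp_pos"])
if s["opening"]>.02 and not hit:
    p=tcp(GR+.05*Z,Z);env.move_linear(p,speed=.1); p=p+[0,0,.09];env.move_linear(p,speed=.2)
    s=env.read_state();print(s["time_s"],s["opening"],s["contact_force"],s["joints"])
    env.reach(tcp(MAT+[0,0,.2],ZU),eul(-XU,-ZU)); s=env.read_state();print(s["time_s"],s["tcp_pos"],s["eef_rot"],s["opening"],s["joints"])
a=env.get_image("top")[120:360,340:580];b=env.get_image("scene")[120:360,120:360]
f=lambda i:cv2.resize(i,(400,400),interpolation=2)
cv2.imwrite("pics/lift.png",np.hstack([f(a),f(b)])[:,:,::-1])
E
```

```text
False [ 0.5748 -0.3307  0.086 ] [ 0.5746 -0.3302  0.0856] [-0.3044 -0.2406  0.6267]
0.025608491368182586 [-0.3727 -1.0953  3.6893] [ 0.5749 -0.3306  0.0865]
9.3417 0.02539808400404877 [-0.9774 -0.6071 -2.6295] [ 51.3533  50.5765 -25.4559  61.9014  -9.1819  94.6495 129.0106]
10.3667 [ 0.5181 -0.1015  0.2085] [ 179.9671   -0.0517 -165.1316] 0.025658344677200916 [ 27.2743  19.2808 -26.5301 106.7225  10.1822  56.3785 101.2231]
```

View pics/lift.png

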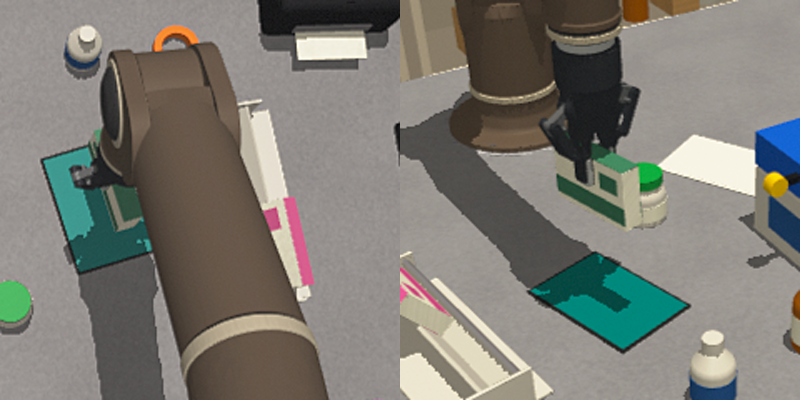

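```bash
python3 - <<'E'
from h import *
env.move_linear(tcp(MAT+[0,0,.078],ZU),speed=.12)
z=.052
hit=env.move_linear(tcp(MAT+[0,0,z],ZU),speed=.03,force_limit=4); s=env.read_state(); print(hit,s["tcp_pos"],s["contact_force"],s["ft_torque"],s["eef_rot"])
env.dwell(.2); env.move_gripper(.05,20); s=env.read_state();print(s["time_s"],s["opening"],s["contact_force"])
env.move_linear(tcp(MAT+[0,0,.18],ZU),speed=.12)
env.reach(tcp(MAT+[-.08,.12,.28],ZU),eul(-XU,-ZU)); s=env.read_state();print(s["time_s"],s["joints"])
a=env.get_image("top")[120:360,280:540];b=env.get_image("scene")[150:390,120:380]
f=lambda i:cv2.resize(i,(400,369),interpolation=2)
cv2.imwrite("pics/placed.png",np.hstack([f(a),f(b)])[:,:,::-1])
for sg in(1,-1):
    for th in(0,.4,.75,1.05): print(sg,th,env.solve_ik(*hood(th,-20,sg)))
E
```

```text
True [ 0.5177 -0.0998  0.0709] [-1.1966  0.0983  3.3189] [ 0.0218 -0.0626 -0.0456] [-179.9995   -0.0091 -164.9934]
12.775 0.049767421708658506 [-0.4868  0.1277  0.3974]
14.6417 [ 21.9418   5.6397 -32.5899 111.555    3.4199  63.7601  92.9007]
1 0 [ 41.3247  49.3834 -71.2502 102.356   34.2046  54.0713 141.1454]
1 0.4 [ 10.539   29.8309 -42.5137  95.1661  24.512   65.5484 139.8108]
1 0.75 [ -0.9796  37.1277 -50.3928  83.9796  41.9788  91.7863 122.8369]
1 1.05 [-27.1602  39.0366 -24.3746  73.7591  39.5057 103.341  125.6547]
-1 0 [ 11.4605  29.554  -21.7128 104.2292 -12.9883  45.7475   0.5313]
-1 0.4 [ -4.7803  25.1921 -20.1891  96.224   12.6313  61.7618 -30.4439]
-1 0.75 [-15.632   30.5717 -25.2498  85.0825  29.9758  84.0557 -48.1546]
-1 1.05 [-24.6543  39.8855 -28.9985  73.5309  41.6297 104.829  -55.8437]
```

View pics/placed.png

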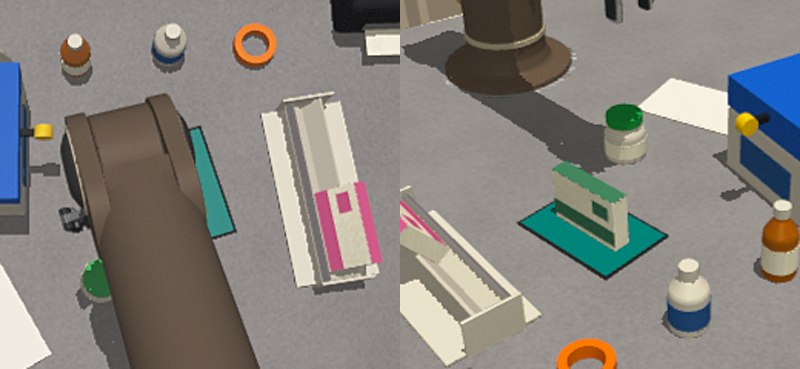

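```bash
cat >> h.py <<'E'
def arc(a,b,t0=-30,speed=.08,n=None):
    for th in np.linspace(a,b,n or max(2,int(abs(b-a)/.1)+1))[1:]:
        p,o=hood(th,t0,-1); env.move_linear(p,frame=o,speed=speed)
        s=env.read_state(); print(round(th,3),"t",round(s["time_s"],2),"F",s["contact_force"],"err",s["tcp_pos"]-p,"op",round(s["opening"],4),flush=True)
        if np.linalg.norm(s["contact_force"])>30: print("STOP");break
E
python3 - <<'E'
from h import *
p,o=hood(0,-30,-1); zt=Ro.from_euler('xyz',o,degrees=True).as_matrix()[:,2]
env.reach(p-.1*zt,o); env.move_gripper(.05,40)
hit=env.move_linear(p,speed=.12,force_limit=8); s=env.read_state(); print(hit,s["time_s"],s["tcp_pos"],p,s["joints"],s["contact_force"])
if not hit:
    env.move_gripper(0,40); s=env.read_state(); print(s["opening"],s["contact_force"],s["tcp_pos"])
    if s["opening"]>.014: arc(0,.3)
a=env.get_image("top")[120:300,190:390];b=env.get_image("scene")[130:310,300:500]
f=lambda i:cv2.resize(i,(400,360),interpolation=2)
cv2.imwrite("pics/grip.png",np.hstack([f(a),f(b)])[:,:,::-1])
E
```

```text
False 17.1833 [0.5829 0.1099 0.1411] [0.5824 0.1103 0.1406] [ 17.1743  31.7149 -22.532  104.8333 -25.6083  46.6234  14.8328] [0.0809 0.0451 0.8892]
0.0178538916398164 [-2.7759 -3.0187  5.637 ] [0.5823 0.1098 0.1412]
0.15 t 18.09 F [-0.0679 -2.9353 -2.1582] err [-0.0001 -0.0005  0.0001] op 0.0173
0.3 t 18.62 F [-1.1277 -3.8785 -0.4009] err [-0.0001 -0.0006 -0.0001] op 0.0173
```

View pics/grip.png

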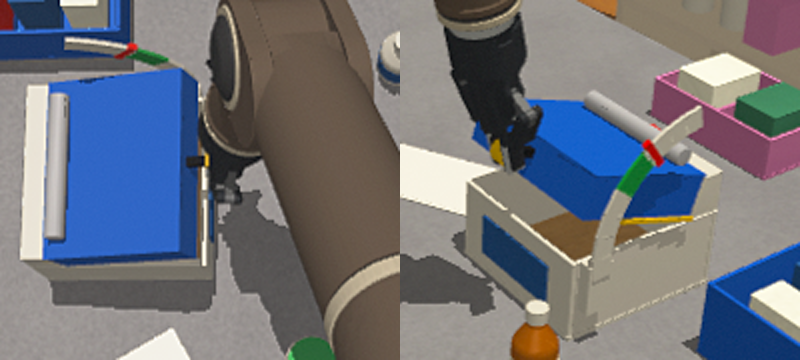

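```bash
python3 - <<'E'
from h import *
arc(.3,1.04,speed=.06)
env.dwell(.3)
b=env.get_image("scene")[90:270,300:500]
cv2.imwrite("pics/over.png",cv2.resize(b,(600,540),interpolation=2)[:,:,::-1])
print(env.read_state()["joints"])
E
```

```text
0.406 t 19.22 F [-1.5042 -3.608   0.1058] err [-0.0001 -0.0005  0.    ] op 0.0175
0.511 t 19.72 F [-1.8354 -3.9254  1.9326] err [-0.0001 -0.0002  0.0003] op 0.0181
0.617 t 20.22 F [-0.7257 -4.2669  2.9031] err [-0.0001  0.      0.0004] op 0.0176
0.723 t 20.72 F [-2.2839 -4.4808  3.4728] err [0.     0.0005 0.0006] op 0.0174
0.829 t 21.22 F [-1.2179 -2.8985  4.5759] err [0.0001 0.0005 0.0005] op 0.0174
0.934 t 21.72 F [-0.5952 -3.6969  5.2439] err [0.0001 0.0005 0.0003] op 0.0173
1.04 t 22.22 F [-0.8819 -2.6565  4.4921] err [0.0001 0.0007 0.0003] op 0.0174
[-35.4385  32.364   -4.2533  78.0166  24.3506  90.0525 -44.8391]
```

View pics/over.png

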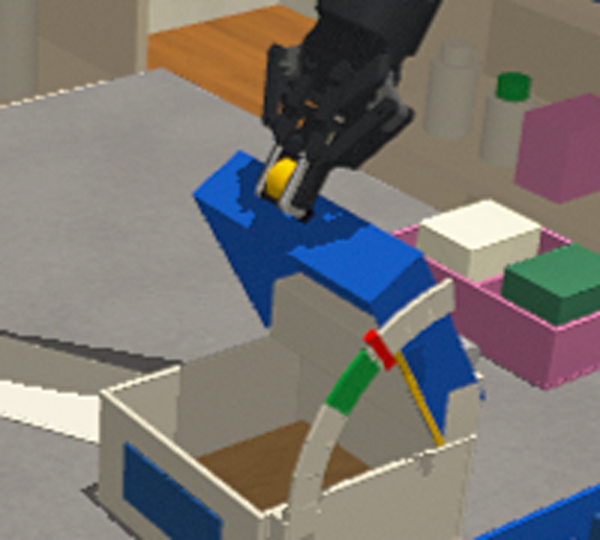

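```bash
python3 - <<'E'
from h import *
arc(1.04,1.12,speed=.05); env.dwell(.3)
b1=env.get_image("scene")[90:270,300:500]
arc(1.12,.73,speed=.05); env.dwell(.5)
b=env.get_image("scene");t=env.get_image("top")
cv2.imwrite("pics/fin.png",np.hstack([cv2.resize(i,(400,360),interpolation=2) for i in (b1,b[90:270,300:500])])[:,:,::-1])
cv2.imwrite("pics/fin2.png",np.vstack([np.hstack([cv2.resize(i,(400,300)) for i in (t,b)])])[:,:,::-1])
s=env.read_state();print(s["time_s"],s["contact_force"],s["opening"])
E
```

```text
1.12 t 23.04 F [ 0.6228 -1.0909  5.1074] err [0.0001 0.0005 0.0001] op 0.0172
0.99 t 24.07 F [ 1.5963 -1.5503  3.3263] err [0.0001 0.0002 0.0001] op 0.0177
0.86 t 24.74 F [ 1.7197 -2.9749  4.3257] err [0.0001 0.0002 0.0003] op 0.0176
0.73 t 25.42 F [-0.004  -5.433   5.3191] err [0.     0.0001 0.0003] op 0.0174
26.0167 [-0.1913 -4.7605  5.7339] 0.017117336419378362
```

View pics/fin.png

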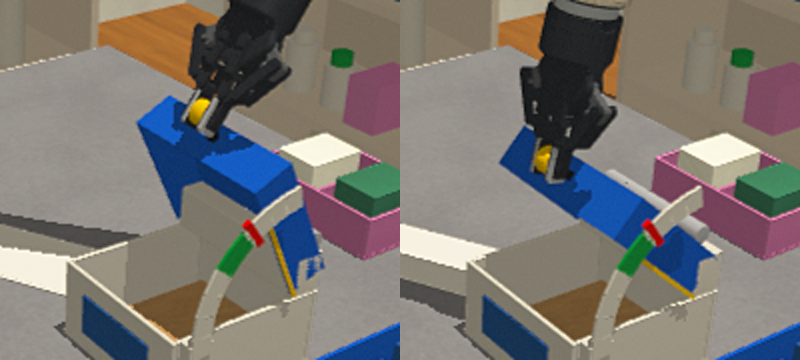

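View pics/fin2.png

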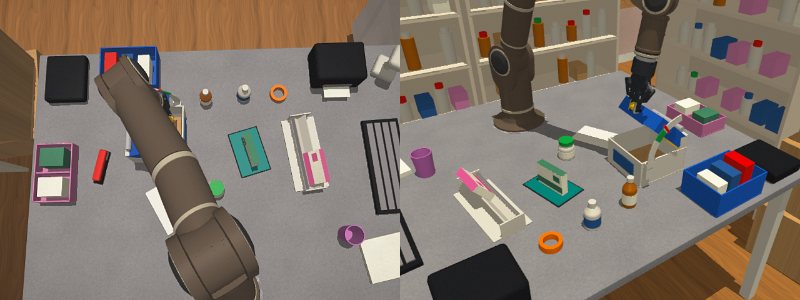

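```bash
python3 -c "
from rig import env
env.hand_in();s=env.read_state();print(s['time_s'],s['opening'],s['tcp_pos'])"
```

```text
the job is handed in; nothing more can be done
the job is handed in; nothing more can be done
```

The job is handed in. The green-banded carton is standing on the teal mat, and the arm is holding the hood still in the green band.

- **Carton:** I pinched it across its thickness and lifted it out of the rack. I set it upright on its long thin edge at the centre of the mat. The last pictures show it still standing by itself. The pink carton is still in the rack, and the bottles, jar, tape and stapler look unmoved.
- **Hood:** I raised it by the yellow grip to about 1.12 rad, where the picture shows the pointer clearly past the red mark and well short of the stop. I then eased it back to about 0.73 rad, where the pointer lines up with the middle of the green band.
- **Limits:** The last reading before hand-in was at 26.0 s. Contact force at each check stayed below about 10 N, and the tool was within 1 mm of its planned path while moving the hood.

The hood angles come from the tool position and my estimate of the hinge position. At 1.04 rad the pointer was only just past the mark, so I went on to 1.12 rad to be sure. The state could not be read after hand-in, so nothing confirms the final second. No other check failed or disagreed.

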